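# Shift the coil winder's feed lever into the blue slot and start it

## Robot

A 6-joint arm with a two-finger parallel gripper is mounted at the origin on a cart in front of the work surface, level with it; the furniture and walls round the work are solid. World frame = base frame: x ahead of the robot, y to its left, z up, the work surface at z = 0. Lengths are in m, angles in rad, forces in N, time in s.
With the tool pointing down it reaches from about 0.425 to 0.95 m from the base axis. Payload 3.5 kg.
Tool frame: the origin (TCP) lies at the very end of the fingers, on their centre line; the grasp point (between the pads) lies 19 mm behind it; x points along the fingers, y is the direction in which the jaws open and shut, and the axes are right-handed (so a half turn about x gives the same grasp; the last joint's range is limited). The gripper opens to 85 mm and grips with 20 to 120 N. Pads are 22 mm wide; open, the fingers measure 114 mm over their backs; the gripper's body (76 mm by 85 mm) begins 54 mm behind the grasp point. The pads swing forward as they close: fully open they stand 13 mm farther back than shut.
Start: joints at [-1.487, 0.286, 1.577, -0, 1.279, -0.15], TCP at [0.156, -0.657, 0.231] pointing down, gripper open.
Joint ranges: [-2.77, 2.77], [-0.9, 2.22], [0.21, 2.48], [-1.53, 4.67], [0.24, 2.81], [-2.84, 2.84]. Speed limits (rad/s): [2.79, 2.79, 3.14, 3.14, 3.14, 3.14].

## Interface

Orientations are given as a 3x3 rotation matrix whose columns are the frame's x, y, z axes.
In Python, from workcell import bot, capture, camera_params, workorder, nets gives the robot as it stands. The module is installed in compiled form; this text tells all that it offers.
- The arm moves only by the shell command python3 -m creep 'ROWS' [OPENING] [FORCE]. ROWS is JSON, a list of rows, each a list of 2 entries, a list of its own where there are three numbers: the shift along the tool's x, y, z in cm, then the turn, a rotation vector about the tool's x, y, z in rad. A call has 1 to 12 rows; each row is the pose to reach, as a shift and turn from the pose measured when the call began, along the tool's axes at that moment; what a row does not reach only later rows make up. A row lasts 1/10 s, in which the tool goes at most 50 mm and 8.59 degrees, less where a joint would pass 70% of its speed; a pose out of reach is approached as far as the arm can. A call with a gripper value outside its range is refused whole. OPENING is the opening, from 0 (shut) to 1 (fully open), set as the call begins (- or left out, the last holds). The fingers move at their own pace and stop on an object; FORCE is the grip in N (left out, the last holds). Time passes only in rows, so rows that repeat a pose let the fingers close. It gives the time, the measured TCP pose, the force and the opening at its end, in the units of the state.
- bot.observe(): the state, without advancing time (a new reading comes with each control period).
- capture(name): name is "scene" or "top"; returns the picture (384x512x3 uint8, blue, green, red); there is no depth.
- camera_params(name): a dict with "vfov" (degrees; the focal length in pixels is half the picture's height over the tangent of half this angle, whatever the lens; pixels are square), "cx", "cy" (the principal point, pixels), "position" and "rotation" of the camera in the world. Camera axes: x right, y down, z forward; pixel columns grow to the right and rows downward; lengths in m; the calibration is good to about 2 mm. A picture is of the moment at which its call begins. camera_params takes no time and is no camera call.
- workorder.finish_job(): hands the job in, once; it reports no verdict.
Trained networks look in the newest picture that a camera, given by its name, has taken for a name from the list of things; names that differ only in an ending like _2 or _b are one class to them, and where a whole thing is asked for, a point or a joint stands for the part that bears it (a point fixed in the world has none). Each returns a list of dicts, best first, with "conf" (0 to 1); they miss things now and then, are a little off and sometimes report something else, mostly with a low value. They report only what shows in the picture. A call takes as long as a camera call.
- nets.masks_of(camera, query): "pixels" (384x512 bool, what is visible of it) and "bbox" ([left, top, right, bottom] in pixels, round what is visible of it).
The state is a dict: "t": time; "joint_pos": joint angles; "qd": joint speeds; "joint_efforts": joint torques, N m; "position": TCP position; "tcp_rot": TCP orientation; "contact_force": force on the tool from outside, world axes, zero at the start; "ft_torque": the same for the moment, N m; "finger_gap": finger opening in m.
Only numpy, scipy, OpenCV 4.12 (cv2) and the standard library are available. Lean on these libraries where they do the work, as an engineer would, in place of code of your own. Each camera call takes 0.05 s, during which the arm holds its last target. There are 200 camera calls.

## Task

The coil winder's feed lever is parked in the short notch of its H-gate. Push it with the fingertips, never gripping it, out of the notch, along the cross lane and fully home into the slot marked by the blue plug, without running it into any other coloured slot; only then press the green start button down and let it go. Leave the loose parts round the machine where they are.

Things in the scene. Friction and masses are not known exactly. Their poses are not given: they have to be found in the camera images.
- winder: bench coil winder, dark teal, 285 (x) x 176 (y) mm, fixed. Origin: at table height, straight below the lever's pivot; x points from its front (control desk with the green button) to its rear (motor, coil former), y to its left, z up. Desk top 89 mm high with a 14 mm high black speed knob; motor, guard and former (x = 78 to 141 mm) at most 122 mm high
- gate_centre (a point): centre of the steel gate plate's top face, 94 mm above the table on the winder's axis. In the winder's frame its 15 mm wide slots are: a cross lane along y at x = 0, to y = +-31.5 mm; outer lanes along x at y = +24 and -24 mm, each to x = +-26 mm (the four coloured slots); a park notch at y = 0 only toward the front, to x = -26 mm; none at y = 0 to the rear. Tongue ends are rounded
- feed_lever: feed lever: steel rod 10 mm dia, black ball knob 32 mm dia on top. Origin: its pivot, on the winder's axis 30 mm above the table; its z axis runs up the rod to the knob's centre, 135 mm away. The edges of the 5 mm thick gate plate block the rod. Friction alone holds it: it stays where it is left, no spring or detent, and takes about 2 to 3 N at the knob
- lever_knob (a point): centre of the black ball knob (32 mm dia), 147 to 164 mm above the table; with the lever home in a slot it stands about 40 mm (x) and 44 to 53 mm (y) from the winder's axis and about 148 mm above the table
- lever_fore (a joint): lean of the lever along the winder's x, rad: + toward the rear (its +x), - toward the front. 0 is the cross lane (which allows about +-0.05); home at the closed end of a slot is about +0.30 or -0.30; parked at the start it reads -0.30 to -0.22
- lever_side (a joint): lean of the lever along the winder's y, rad: + toward its left (+y). 0 is the park notch; the outer lanes are at about +0.37 and -0.37 (the gate allows about +-0.41)
- plug_blue: blue plug, 15 mm dia, 4 mm high, fixed in the gate plate just beyond the closed end of the slot it marks (14 mm beyond, 10 mm outward). Origin: centre of its underside. The plugs sit at x = +-40, y = +-34 mm of the winder's frame; which colour sits where changes from start to start
- plug_red: red plug, 15 mm dia, 4 mm high, fixed in the gate plate just beyond the closed end of the slot it marks (14 mm beyond, 10 mm outward). Origin: centre of its underside. The plugs sit at x = +-40, y = +-34 mm of the winder's frame; which colour sits where changes from start to start
- plug_yellow: yellow plug, 15 mm dia, 4 mm high, fixed in the gate plate just beyond the closed end of the slot it marks (14 mm beyond, 10 mm outward). Origin: centre of its underside. The plugs sit at x = +-40, y = +-34 mm of the winder's frame; which colour sits where changes from start to start
- plug_white: white plug, 15 mm dia, 4 mm high, fixed in the gate plate just beyond the closed end of the slot it marks (14 mm beyond, 10 mm outward). Origin: centre of its underside. The plugs sit at x = +-40, y = +-34 mm of the winder's frame; which colour sits where changes from start to start
- start_button (a joint): travel of the green start button, m: 0 is out, 0.006 fully down; a spring returns it; fully down takes about 5 N, straight down
- start_button_top (a point): centre of the top face of the green start button (26 mm dia, level), on the right of the control desk, about 111 mm above the table; at x = -107, y = -57 mm in the winder's frame
- stator_near: upright wound motor stator (76 mm square grey steel stack, orange windings), loose; leave alone
- stator_far: second upright stator of the same kind, loose; leave alone
- end_cap: silver die-cast bearing shield, 60 mm dia x 20 mm, loose; leave alone
- tape_roll: roll of yellow tape, 62 mm dia x 12 mm, loose; leave alone
- cutters: red-handled side cutters, 141 x 48 x 11 mm, lying loose; leave alone
- cup: green plastic parts cup, 70 mm dia x 45 mm, loose; leave alone
- probe: yellow taped test probe, 124 mm long, 12 mm thick, lying loose; leave alone

How it is judged:
On the way, in this order (a step that is already met when the one before it is completed fails the run):
1. the lever stands fully home in the blue slot (horizontal distance between lever_knob and plug_blue below 0.024 m and (value of joint lever_fore above 0.26 rad or value of joint lever_fore below -0.26 rad)), for 0.3 s.
2. the green start button is pressed (value of joint start_button above 0.004 m), for 0.05 s.
At the end, for the whole second after the job is handed in: The lever rests within about 0.04 rad (6 mm at the knob) of the closed end of the slot marked by the blue plug (lean along the slot beyond 0.26 rad, knob within 24 mm horizontally of the blue plug), the green button has been pressed at least 4 mm after that and is out again (under 1.5 mm) (all of step 1 and value of joint start_button below 0.0015 m and velocity of joint lever_fore between -0.05 and 0.05 rad/s and velocity of joint lever_side between -0.05 and 0.05 rad/s); the robot touches nothing.
It fails at once if the start button is pressed while the lever is not home in the blue slot (value of joint start_button above 0.0025 m and not (horizontal distance between lever_knob and plug_blue below 0.024 m and (value of joint lever_fore above 0.24 rad or value of joint lever_fore below -0.24 rad))).
It fails at once if the lever is run into a slot of another colour (lean along it beyond 0.2 rad) ((horizontal distance between lever_knob and plug_red below 0.024 m and (value of joint lever_fore above 0.2 rad or value of joint lever_fore below -0.2 rad)) or (horizontal distance between lever_knob and plug_yellow below 0.024 m and (value of joint lever_fore above 0.2 rad or value of joint lever_fore below -0.2 rad)) or (horizontal distance between lever_knob and plug_white below 0.024 m and (value of joint lever_fore above 0.2 rad or value of joint lever_fore below -0.2 rad))).
It fails at once if the lever is pinched between the fingers (contact force between the fingers and feed_lever above 12 N and z of the grasp point in the frame of feed_lever below 0.153 m and x of the grasp point in the frame of feed_lever between -0.009 and 0.009 m and y of the grasp point in the frame of feed_lever between -0.009 and 0.009 m).
It fails at once if a loose part beside the machine is moved by more than 30 mm or lifted (distance of any of stator_near, stator_far, end_cap, tape_roll, cutters, cup, probe from where it was at the start of the episode above 0.03 m).
It also fails if it takes over 54 s, if anything falls off the work surface, if the arm or the gripper's body presses on something with over 40 N, if the wrist force passes 120 N, or if a joint passes its speed limit or range.

## Working session

There is one attempt and no reset: what is moved stays moved. The work goes in short steps, Python scripts to look and compute and a shell command to move; the robot and the scene stay as the last step left them, time stands still between calls to the robot, and variables do not carry over. Pictures are saved under pics/ and viewed, about 8 in all and at most 12, crops included, and the job is handed in when it is done.

```bash
mkdir -p pics
cat > h.py <<'E'
import numpy as np,cv2
from workcell import bot,capture,camera_params,workorder,nets
def cam(n):
    p=camera_params(n);f=192/np.tan(np.radians(p['vfov'])/2)
    return f,p['cx'],p['cy'],np.array(p['position']),np.array(p['rotation'])
def ray(n,u,v,z):
    f,cx,cy,P,R=cam(n);d=R@np.array([(u-cx)/f,(v-cy)/f,1]);return P+d*(z-P[2])/d[2]
def proj(n,X):
    f,cx,cy,P,R=cam(n);c=R.T@(np.array(X)-P);return c[0]/c[2]*f+cx,c[1]/c[2]*f+cy
def cen(n,q):
    r=nets.masks_of(n,q)
    if not r: return None
    m=r[0]['pixels'];v,u=np.nonzero(m);return u.mean(),v.mean(),r[0]['conf'],r[0]['bbox'],len(u)
E
python3 - <<'E'
from h import *
for n in('scene','top'):
    im=capture(n);cv2.imwrite(f'pics/{n}0.png',im);print(n,cam(n))
    for q,z in(('plug_blue',.096),('plug_red',.096),('plug_yellow',.096),('plug_white',.096),('start_button',.111),('lever_knob',.15),('feed_lever',.15)):
        c=cen(n,q);print(q,c, ray(n,c[0],c[1],z).round(4) if c else '')
print(bot.observe())
E
```

```text
scene (np.float64(362.74825314180015), 251.47776306092294, 193.97537101383242, array([-0.06913976,  0.53568267,  0.54234325]), array([[-0.60264213, -0.40022531,  0.69039276],
       [-0.79782008,  0.28321773, -0.53223194],
       [ 0.01748122, -0.8715546 , -0.48998673]]))
plug_blue None 
plug_red (np.float64(175.65116279069767), np.float64(231.20697674418605), 0.71, [166.1, 214.2, 187.2, 264.5], 430) [0.5243 0.2782 0.096 ]
plug_yellow None 
plug_white (np.float64(161.88748582230625), np.float64(275.4334215500945), 0.72, [78.4, 212.3, 245.6, 332.5], 13225) [0.4156 0.36   0.096 ]
start_button (np.float64(209.24742268041237), np.float64(223.2164948453608), 0.63, [200.2, 216.6, 214.3, 229.1], 97) [0.4896 0.2162 0.111 ]
lever_knob (np.float64(176.05080213903744), np.float64(228.84491978609626), 0.82, [166.2, 217.6, 185.2, 261.7], 374) [0.459  0.3053 0.15  ]
feed_lever (np.float64(175.9569230769231), np.float64(228.79076923076923), 0.96, [167.0, 214.8, 187.1, 255.3], 325) [0.4592 0.3053 0.15  ]
top (np.float64(438.69269577598794), 263.32750312087944, 192.02523380037985, array([0.31961643, 
[... 748 characters left out ...]
584e-05,
        1.27858168e+00, -1.50024581e-01]), 'qd': array([-0.00247789,  0.00101038, -0.00078015,  0.00087496,  0.00081845,
        0.00042715]), 'joint_efforts': array([-1.43269563e-04, -4.05915570e+01, -2.92924923e+01, -2.14736992e-04,
        4.08169408e-04,  7.48225588e-07]), 'position': array([ 0.15641152, -0.6566203 ,  0.2313568 ]), 'tcp_rot': array([[ 1.90568381e-05,  2.31693707e-01, -9.72788788e-01],
       [-5.78599196e-05, -9.72788786e-01, -2.31693708e-01],
       [-9.99999998e-01,  6.07008305e-05, -5.13249913e-06]]), 'contact_force': array([ 0.7171213 , -0.08054278,  0.65282154]), 'ft_torque': array([-0.00055759, -0.00496933, -0.03362519]), 'finger_gap': 0.08555673567301389}
```

View pics/scene0.png

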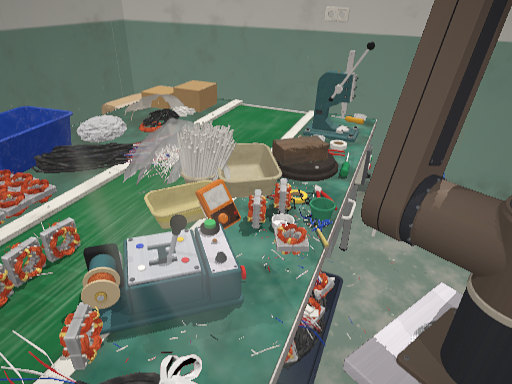

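View pics/top0.png

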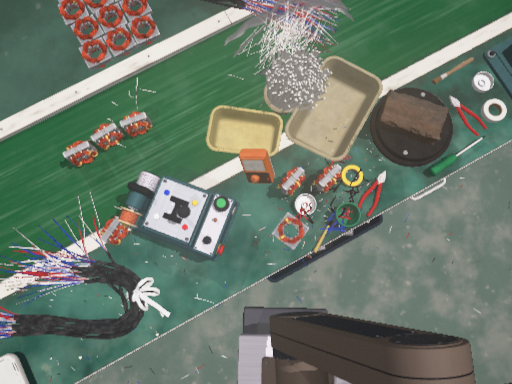

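The scene view shows the winder at about (165,265), its black knob at (179,222) and the green button at (209,225). In the top view the gate is at about (175,208), the knob at (183,211) and the button at (221,203). I'll enlarge both to read the plug colours.

Run:
```python
import cv2,numpy as np
a=cv2.imread('pics/top0.png')[165:265,110:250];b=cv2.imread('pics/scene0.png')[205:300,80:250]
a=cv2.resize(a,(800,571),interpolation=cv2.INTER_CUBIC);b=cv2.resize(b,(800,447),interpolation=cv2.INTER_CUBIC)
cv2.imwrite('pics/ca.png',a);cv2.imwrite('pics/cb.png',b)
```

```text
(no output)
```

View pics/ca.png

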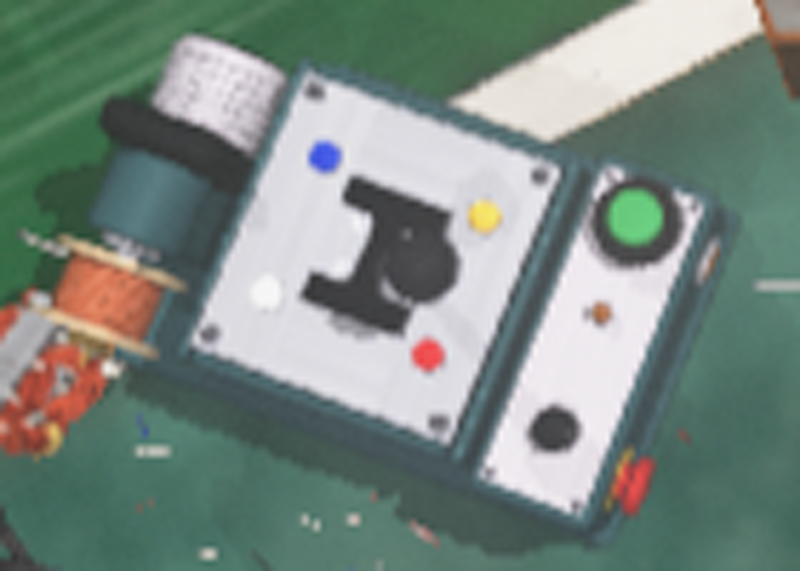

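View pics/cb.png

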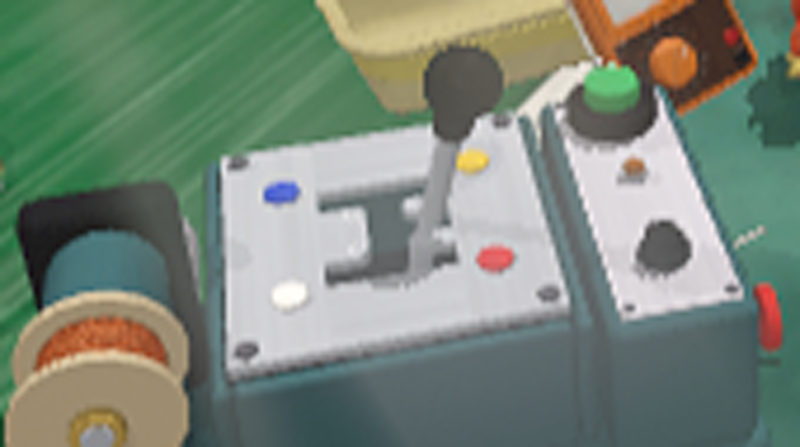

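Both crops agree: blue is at the rear on the button's side (winder +x, −y), yellow front right, white rear left, and red front left. The lever is in the front notch. Next I'll fit the winder's pose.

```bash
cat > fit.py <<'E'
from h import *
from scipy.optimize import least_squares
P=np.array([[.04,-.034,.0975],[.04,.034,.0975],[-.04,-.034,.0975],[-.04,.034,.0975],[-.107,-.057,.111]])
T=np.array([[325,157],[266,294],[485,217],[428,355],[636,216]])*.175+[110,165]-.4
S=np.array([[281,192],[290,295],[472,161],[495,258],[610,78]])*.2125+[80,205]-.4
def W(p,X): c,s=np.cos(p[2]),np.sin(p[2]);X=np.atleast_2d(X);return np.c_[p[0]+c*X[:,0]-s*X[:,1],p[1]+s*X[:,0]+c*X[:,1],X[:,2]]
def res(p,w=(1,1)):
    Q=W(p,P);return np.concatenate([w[i]*(np.array([proj(n,q) for q in Q])-O).ravel() for i,(n,O) in enumerate((('top',T),('scene',S)))])
if __name__=='__main__':
    for w in((1,1),(1,0),(0,1)):
        r=least_squares(res,[.5,.3,1.9],args=(w,));print(w,r.x.round(4),r.fun.round(1))
        if w==(1,1):np.save('pose.npy',r.x)
    p=np.load('pose.npy');print(W(p,P).round(4))
    # knob from two views
    def k(a):
        f,s=a;z=np.array([np.tan(f),np.tan(s),1]);z/=np.linalg.norm(z);X=W(p,.135*z+[0,0,.03])[0]
        return np.r_[np.array(proj('top',X))-(np.array([421,270])*.175+[110,165]-.4),np.array(proj('scene',X))-(np.array([462,90])*.2125+[80,205]-.4)]
    r=least_squares(k,[-.25,0]);print('knob lean',r.x,r.fun)
    for m in ((-.25,0),(0,0),(0,-.37),(.3,-.37)):
        z=np.array([np.tan(m[0]),np.tan(m[1]),1]);z/=np.linalg.norm(z);X=.135*z+[0,0,.03];print(m,X.round(4),W(p,X).round(4))
E
python3 fit.py
```

```text
(1, 1) [0.4747 0.3321 1.2375] [-0.7 -0.3 -0.4 -0.3 -0.6 -0.3 -0.5 -0.3 -0.7 -0.2  0.3 -0.   0.4 -0.
  0.3 -0.3  0.7 -0.3  0.6  0.6]
(1, 0) [0.474  0.3306 1.2363] [-0.1 -0.   0.2 -0.  -0.1 -0.   0.1 -0.  -0.1  0.1  0.  -0.   0.  -0.
  0.  -0.   0.  -0.   0.   0. ]
(0, 1) [0.4751 0.3329 1.2393] [-0.  -0.  -0.  -0.  -0.  -0.  -0.  -0.  -0.  -0.  -0.2  0.  -0.1  0.
 -0.1 -0.3  0.3 -0.3  0.1  0.6]
[[0.5199 0.3588 0.0975]
 [0.4557 0.381  0.0975]
 [0.4937 0.2832 0.0975]
 [0.4295 0.3054 0.0975]
 [0.4936 0.2124 0.111 ]]
knob lean [-0.26898335  0.02843646] [-0.69609488  0.00741378  0.52950981 -0.49634377]
(-0.25, 0) [-0.0334  0.      0.1608] [[0.4638 0.3006 0.1608]]
(0, 0) [0.    0.    0.165] [[0.4747 0.3321 0.165 ]]
(0, -0.37) [ 0.     -0.0488  0.1559] [[0.5208 0.3161 0.1559]]
(0.3, -0.37) [ 0.0374 -0.0469  0.1509] [[0.5313 0.3521 0.1509]]
```

```bash
python3 -m creep '[[[-3.9,-30.5,-47.8],[0,0,0]],[[-3.9,-30.5,-47.8],[-0.1,0,0]],[[-3.9,-30.5,-47.8],[-0.2,0,0]],[[-3.9,-30.5,-47.8],[-0.3,0,0]],[[-3.9,-30.5,-47.8],[-0.4,0,0]],[[-3.9,-30.5,-47.8],[-0.5,0,0]],[[-3.9,-30.5,-47.8],[-0.6,0,0]],[[-3.9,-30.5,-47.8],[-0.7,0,0]],[[-3.9,-30.5,-47.8],[-0.8,0,0]],[[-3.9,-30.5,-47.8],[-0.9,0,0]],[[-3.9,-30.5,-47.8],[-1.0,0,0]],[[-3.9,-30.5,-47.8],[-1.0,0,0]]]' 0 20
cat > go.py <<'E'
# python3 go.py wx wy z : shift (cm) in tool axes and turn to a point in the winder's frame
import sys;from fit import *;from scipy.spatial.transform import Rotation as Ro
p=np.load('pose.npy');s=bot.observe();R=np.array(s['tcp_rot']);X=np.array(s['position'])
a=p[2];D=np.c_[[0,0,-1],[np.sin(a),-np.cos(a),0],[-np.cos(a),-np.sin(a),0]]
c=np.array([[np.cos(a),np.sin(a)],[-np.sin(a),np.cos(a)]])
print('t',s['t'],'winder xyz mm',(np.r_[c@(X[:2]-p[:2]),X[2]]*1e3).round(1),'turn',Ro.from_matrix(R.T@D).as_rotvec().round(3),'F',np.array(s['contact_force']).round(1),'gap',round(s['finger_gap'],4))
for g in sys.argv[1:]:
    g=[float(v) for v in g.split(',')];print(g,(R.T@(W(p,g)[0]-X)*100).round(2))
E
python3 go.py -.085,0,.27 -.085,0,.135
```

```text
t: 2.0
position: [0.5532, -0.2458, 0.271]
tcp_rot: [[0.002, 0.946, -0.325], [0.0, -0.325, -0.946], [-1.0, 0.002, -0.001]]
contact_force: [-0.7, -0.7, -0.4]
finger_gap: -0.0001
t 2.0 winder xyz mm [-520.4 -263.2  271. ] turn [ 0.002 -0.001 -0.002] F [-0.7 -0.7 -0.4] gap -0.0001
[-0.085, 0.0, 0.27] [  0.1  -26.23 -43.59]
[-0.085, 0.0, 0.135] [ 13.6  -26.25 -43.58]
```

```bash
python3 -m creep '[[[0,-26.2,-43.6],[0,0,0]],[[0,-26.2,-43.6],[0,0,0]],[[0,-26.2,-43.6],[0,0,0]],[[0,-26.2,-43.6],[0,0,0]],[[0,-26.2,-43.6],[0,0,0]],[[0,-26.2,-43.6],[0,0,0]],[[0,-26.2,-43.6],[0,0,0]],[[0,-26.2,-43.6],[0,0,0]],[[0,-26.2,-43.6],[0,0,0]],[[0,-26.2,-43.6],[0,0,0]],[[0,-26.2,-43.6],[0,0,0]],[[0,-26.2,-43.6],[0,0,0]]]'; python3 go.py -.085,0,.138 -.06,0,.138
python3 - <<'E'
from h import *
s=capture('scene');t=capture('top')
cv2.imwrite('pics/1.png',np.hstack([cv2.resize(s[130:310,60:260],(400,360)),cv2.resize(t[120:300,100:300],(400,360))]))
E
```

```text
t: 3.2
position: [0.4466, 0.2533, 0.2711]
tcp_rot: [[0.002, 0.947, -0.322], [0.0, -0.322, -0.947], [-1.0, 0.002, -0.001]]
contact_force: [-0.3, -0.4, -0.4]
finger_gap: 0.0001
t 3.2 winder xyz mm [-83.7   0.7 271.1] turn [ 0.006 -0.001 -0.002] F [-0.3 -0.4 -0.4] gap 0.0001
[-0.085, 0.0, 0.138] [13.31  0.05  0.14]
[-0.06, 0.0, 0.138] [13.31  0.06 -2.36]
```

View pics/1.png

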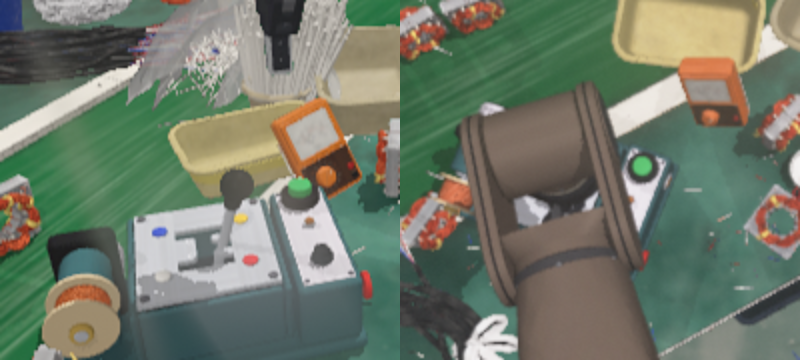

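```bash
python3 -m creep '[[[5,0,0],[0,0,0]],[[9,0,0],[0,0,0]],[[12,0,0],[0,0,0]],[[13.3,0,0],[0,0,0]],[[13.3,0,0],[0,0,0]],[[13.3,0,0],[0,0,0]]]'; python3 -m creep '[[[0,0,-1],[0,0,0]],[[0,0,-2],[0,0,0]],[[0,0,-2.5],[0,0,0]],[[0,0,-3],[0,0,0]],[[0,0,-3.5],[0,0,0]],[[0,0,-4],[0,0,0]],[[0,0,-4.5],[0,0,0]],[[0,0,-5],[0,0,0]],[[0,0,-5.5],[0,0,0]],[[0,0,-5.5],[0,0,0]]]'
cat > look.py <<'E'
import sys;from fit import *
im=capture('scene');c=nets.masks_of('scene','lever_knob')
cv2.imwrite(sys.argv[1],cv2.resize(im[170:290,90:250],(800,600),interpolation=cv2.INTER_CUBIC))
for r in c[:2]:
    m=r['pixels'];v,u=np.nonzero(m);print(r['conf'],r['bbox'],len(u),u.mean(),v.mean())
p=np.load('pose.npy')
for m in((-.27,0),(0,0),(0,-.2),(0,-.37),(.15,-.37),(.3,-.37)):
    z=np.array([np.tan(m[0]),np.tan(m[1]),1]);z/=np.linalg.norm(z);q=proj('scene',W(p,.135*z+[0,0,.03])[0]);print(m,np.round(q,1),'crop',np.round((np.array(q)-[90,170])*5,0))
E
python3 go.py; python3 look.py pics/2.png
```

```text
t: 3.9
position: [0.4491, 0.2506, 0.1395]
tcp_rot: [[0.004, 0.945, -0.327], [0.0, -0.327, -0.945], [-1.0, 0.004, -0.002]]
contact_force: [0.3, -0.2, 0.4]
finger_gap: -0.0
t: 4.9
position: [0.4672, 0.3032, 0.1394]
tcp_rot: [[0.004, 0.945, -0.326], [0.001, -0.326, -0.945], [-1.0, 0.004, -0.002]]
contact_force: [-0.8, -2.3, 1.1]
finger_gap: 0.0
t 4.9 winder xyz mm [-29.8  -2.3 139.4] turn [ 0.001 -0.002 -0.004] F [-0.8 -2.3  1.1] gap 0.0
0.65 [151.2, 215.2, 166.7, 265.8] 402 160.3407960199005 232.2636815920398
(-0.27, 0) [178.1 222.2] crop [441. 261.]
(0, 0) [158.2 223. ] crop [341. 265.]
(0, -0.2) [157.  216.7] crop [335. 233.]
(0, -0.37) [156.3 213.6] crop [332. 218.]
(0.15, -0.37) [146.6 215.7] crop [283. 228.]
(0.3, -0.37) [137.  219.1] crop [235. 246.]
```

View pics/2.png

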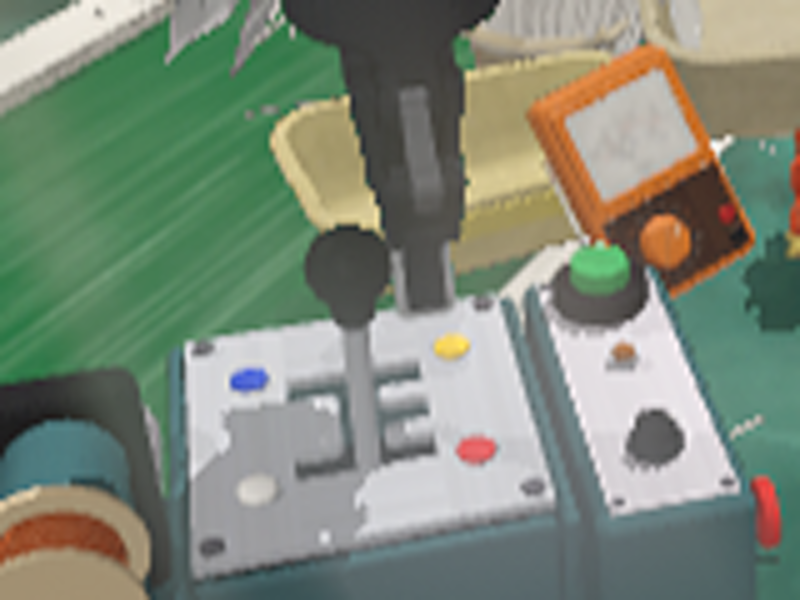

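The knob is at crop (348,268), against (341,265) predicted for upright, so the lever is out of the notch and in the cross lane. The fingertips are in front of it. Now I'll go round to its left side.

```bash
python3 -m creep '[[[0,0,-0.2],[0,0,0]],[[0,0,1],[0,0,0]],[[0,0,3],[0,0,0]],[[0,-2.5,3],[0,0,0]],[[0,-5.5,3],[0,0,0]],[[0,-5.5,3],[0,0,0]],[[0,-5.5,1],[0,0,0]],[[0,-5.5,-1.5],[0,0,0]],[[0,-5.5,-3],[0,0,0]],[[0,-5.5,-3],[0,0,0]],[[0,-5.5,-3],[0,0,0]]]'; python3 go.py 0,.03,.136 0,-.017,.136
```

```text
t: 6.1
position: [0.4249, 0.3488, 0.139]
tcp_rot: [[0.004, 0.945, -0.326], [0.0, -0.326, -0.945], [-1.0, 0.004, -0.002]]
contact_force: [0.4, 0.1, 0.4]
finger_gap: 0.0003
t 6.1 winder xyz mm [ -0.5  52.5 139. ] turn [ 0.001 -0.002 -0.004] F [0.4 0.1 0.4] gap 0.0003
[0.0, 0.03, 0.136] [ 0.3   2.25 -0.05]
[0.0, -0.017, 0.136] [ 0.32  6.95 -0.05]
```

```bash
python3 -m creep '[[[0.3,1,0],[0,0,0]],[[0.3,2,0],[0,0,0]],[[0.3,2.7,0],[0,0,0]],[[0.3,3.4,0],[0,0,0]],[[0.3,4.1,0],[0,0,0]],[[0.3,4.8,0],[0,0,0]],[[0.3,5.4,0],[0,0,0]],[[0.3,6,0],[0,0,0]],[[0.3,6.5,0],[0,0,0]],[[0.3,6.5,0],[0,0,0]]]'; python3 go.py; python3 look.py pics/3.png
```

```text
t: 7.1
position: [0.4869, 0.3273, 0.136]
tcp_rot: [[0.004, 0.945, -0.327], [0.0, -0.327, -0.945], [-1.0, 0.004, -0.002]]
contact_force: [-1.3, 0.3, -1.4]
finger_gap: -0.0001
t 7.1 winder xyz mm [ -0.5 -13.1 136. ] turn [ 0.    -0.002 -0.004] F [-1.3  0.3 -1.4] gap -0.0001
0.75 [313.6, 184.0, 329.4, 197.2] 115 319.60869565217394 191.42608695652174
0.46 [158.2, 234.0, 164.6, 264.4] 154 161.1818181818182 247.7922077922078
(-0.27, 0) [178.1 222.2] crop [441. 261.]
(0, 0) [158.2 223. ] crop [341. 265.]
(0, -0.2) [157.  216.7] crop [335. 233.]
(0, -0.37) [156.3 213.6] crop [332. 218.]
(0.15, -0.37) [146.6 215.7] crop [283. 228.]
(0.3, -0.37) [137.  219.1] crop [235. 246.]
```

View pics/3.png

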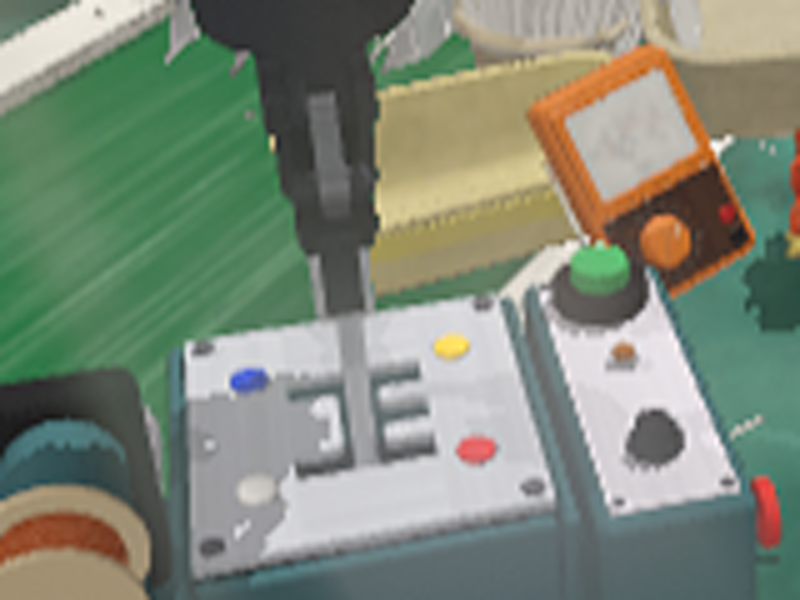

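The knob is hidden behind the fingers. I'll push on in small steps until the lane's end shows in the force.

```bash
python3 -m creep '[[[0,0.2,0],[0,0,0]],[[0,0.4,0],[0,0,0]],[[0,0.4,0],[0,0,0]]]'|grep force; python3 -m creep '[[[0,0.15,0],[0,0,0]],[[0,0.3,0],[0,0,0]],[[0,0.3,0],[0,0,0]]]' |grep force; python3 go.py
```

```text
contact_force: [-2.6, -0.0, -0.1]
contact_force: [-2.2, 0.1, -1.5]
t 7.8 winder xyz mm [ -0.3 -20.  136.3] turn [ 0.001 -0.002 -0.004] F [-2.2  0.1 -1.5] gap 0.0004
```

```bash
python3 -m creep '[[[0,-1,0],[0,0,0]],[[0,-3,0],[0,0,0]],[[0,-6,0],[0,0,0]],[[0,-6,0.5],[0,0,0]],[[0,-6,4],[0,0,0]],[[0,-6,6.3],[0,0,0]],[[0,-6,6.3],[0,0,0]]]'|grep force; python3 go.py; python3 look.py pics/4.png
```

```text
contact_force: [-0.2, 0.3, 0.9]
t 8.5 winder xyz mm [-65.   40.6 135.9] turn [-0.    -0.002 -0.005] F [-0.2  0.3  0.9] gap -0.0005
0.79 [150.5, 208.9, 164.7, 263.4] 529 158.53875236294897 227.4499054820416
(-0.27, 0) [178.1 222.2] crop [441. 261.]
(0, 0) [158.2 223. ] crop [341. 265.]
(0, -0.2) [157.  216.7] crop [335. 233.]
(0, -0.37) [156.3 213.6] crop [332. 218.]
(0.15, -0.37) [146.6 215.7] crop [283. 228.]
(0.3, -0.37) [137.  219.1] crop [235. 246.]
```

View pics/4.png

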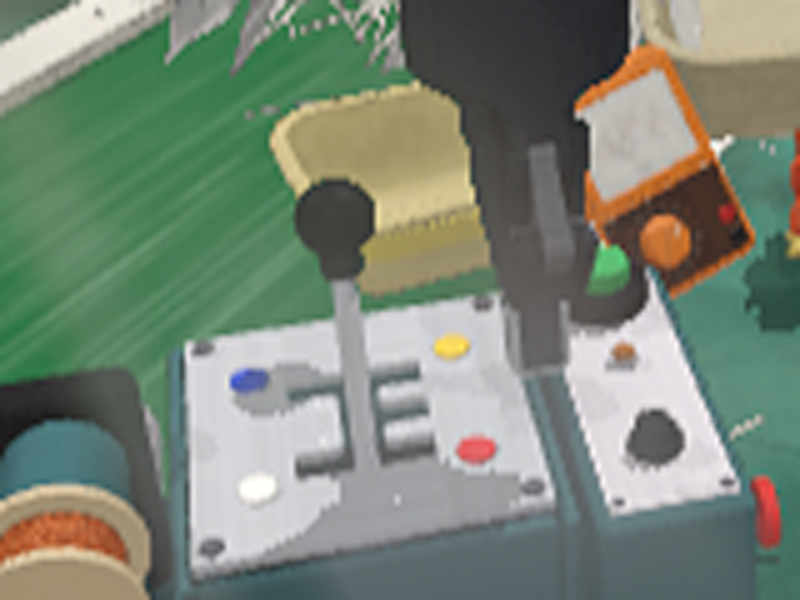

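The knob is at crop (335,218), against (332,218) predicted for the right lane, so the lever is in the lane at zero fore lean. Next is the push toward the rear, from the front.

```bash
python3 -m creep '[[[0,3,0],[0,0,0]],[[0,6,0],[0,0,0]],[[0.5,8.9,0],[0,0,0]],[[0.5,8.9,0],[0,0,0]],[[0.5,8.9,-1.5],[0,0,0]],[[0.5,8.9,-3],[0,0,0]],[[0.5,8.9,-4],[0,0,0]],[[0.5,8.9,-5],[0,0,0]],[[0.5,8.9,-6],[0,0,0]],[[0.5,8.9,-6.8],[0,0,0]],[[0.5,8.9,-7],[0,0,0]],[[0.5,8.9,-7],[0,0,0]]]'|grep force; python3 go.py; python3 look.py pics/5.png
```

```text
contact_force: [-1.0, -0.9, -1.1]
t 9.8 winder xyz mm [  7.1 -48.7 131.7] turn [ 0.001 -0.003 -0.005] F [-1.  -0.9 -1.1] gap -0.0001
0.94 [130.3, 209.6, 156.3, 264.1] 372 141.55913978494624 225.11827956989248
(-0.27, 0) [178.1 222.2] crop [441. 261.]
(0, 0) [158.2 223. ] crop [341. 265.]
(0, -0.2) [157.  216.7] crop [335. 233.]
(0, -0.37) [156.3 213.6] crop [332. 218.]
(0.15, -0.37) [146.6 215.7] crop [283. 228.]
(0.3, -0.37) [137.  219.1] crop [235. 246.]
```

View pics/5.png

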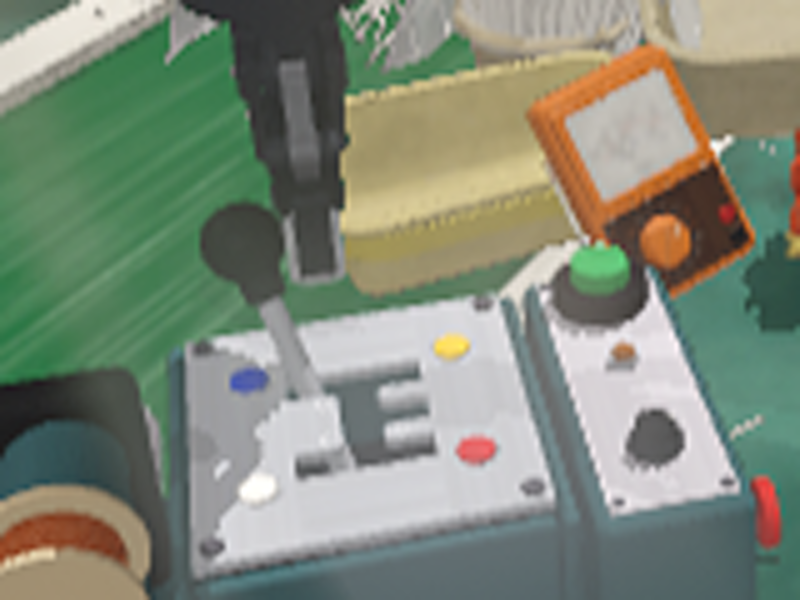

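The lever is in the blue slot with the knob at crop (243,245), about 0.27 to 0.28 rad. I'll push gently until it meets the closed end.

```bash
python3 -m creep '[[[0,0,-0.2],[0,0,0]],[[0,0,-0.3],[0,0,0]],[[0,0,-0.3],[0,0,0]]]'|grep force;python3 -m creep '[[[0,0,-0.15],[0,0,0]],[[0,0,-0.3],[0,0,0]],[[0,0,-0.3],[0,0,0]]]'|grep force; python3 go.py
```

```text
contact_force: [-1.9, -1.4, -0.9]
contact_force: [-2.0, -1.4, -1.4]
t 10.5 winder xyz mm [ 12.4 -48.9 131.6] turn [-0.    -0.002 -0.005] F [-2.  -1.4 -1.4] gap -0.0001
```

```bash
python3 -m creep '[[[0,0,-0.15],[0,0,0]],[[0,0,-0.15],[0,0,0]]]'|grep force;python3 -m creep '[[[0,0,-0.15],[0,0,0]],[[0,0,-0.15],[0,0,0]]]'|grep force; python3 go.py; python3 look.py pics/6.png|head -1
```

```text
contact_force: [-1.4, -5.6, -1.6]
contact_force: [-3.0, -6.8, 0.5]
t 10.9 winder xyz mm [ 13.5 -48.9 131.3] turn [ 0.001  0.004 -0.003] F [-3.  -6.8  0.5] gap -0.0003
0.57 [126.6, 211.7, 156.5, 266.7] 435 139.60919540229884 227.5609195402299
```

The end stop shows at about 7 N. I'll back off and move above the button.

```bash
python3 -m creep '[[[0,0,1],[0,0,0]],[[0,0,4],[0,0,0]],[[-0.5,0,8],[0,0,0]],[[-0.5,0.8,12],[0,0,0]],[[-0.5,0.8,12],[0,0,0]],[[-0.5,0.8,12],[0,0,0]]]'|grep force; python3 go.py -.107,-.057,.116 -.107,-.057,.1055; python3 look.py pics/7.png
```

```text
contact_force: [0.4, 0.5, -0.5]
t 11.6 winder xyz mm [-106.4  -58.   137.9] turn [-0.001  0.    -0.006] F [ 0.4  0.5 -0.5] gap 0.0001
[-0.107, -0.057, 0.116] [ 2.19 -0.11  0.06]
[-0.107, -0.057, 0.1055] [ 3.24 -0.12  0.06]
0.61 [126.4, 213.1, 157.5, 265.8] 413 139.1452784503632 226.68280871670703
(-0.27, 0) [178.1 222.2] crop [441. 261.]
(0, 0) [158.2 223. ] crop [341. 265.]
(0, -0.2) [157.  216.7] crop [335. 233.]
(0, -0.37) [156.3 213.6] crop [332. 218.]
(0.15, -0.37) [146.6 215.7] crop [283. 228.]
(0.3, -0.37) [137.  219.1] crop [235. 246.]
```

View pics/7.png

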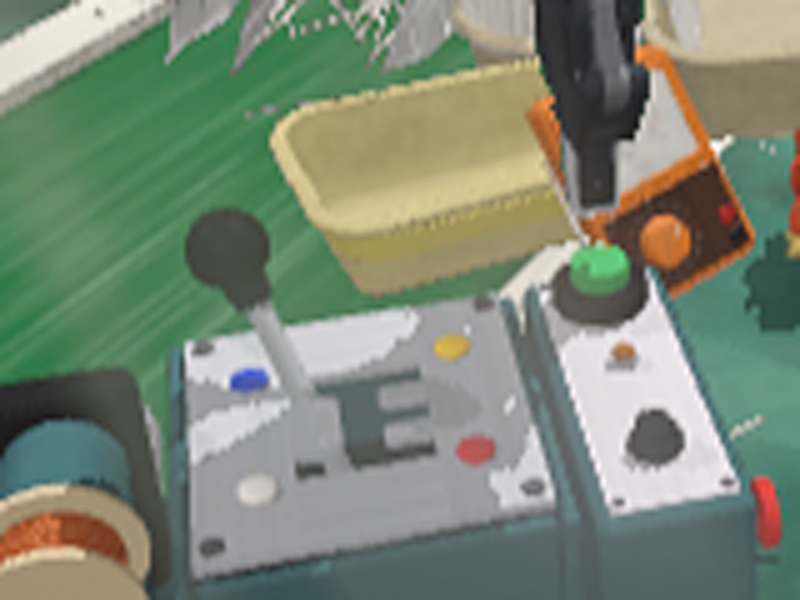

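The lever is fully home: the knob is at crop (228,250), slightly past the 0.30 rad prediction of (235,246). The fingertips are right above the button at (598,265), so I'll press.

```bash
python3 -m creep '[[[1.5,-0.1,0],[0,0,0]],[[2.2,-0.1,0],[0,0,0]],[[2.5,-0.1,0],[0,0,0]],[[2.7,-0.1,0],[0,0,0]],[[2.7,-0.1,0],[0,0,0]]]'; python3 -m creep '[[[0.2,0,0],[0,0,0]],[[0.2,0,0],[0,0,0]],[[0.2,0,0],[0,0,0]]]';  python3 -m creep '[[[0.15,0,0],[0,0,0]],[[0.15,0,0],[0,0,0]],[[0.15,0,0],[0,0,0]]]'
```

```text
t: 12.2
position: [0.4937, 0.2143, 0.1108]
tcp_rot: [[0.004, 0.945, -0.326], [-0.002, -0.326, -0.945], [-1.0, 0.005, 0.001]]
contact_force: [0.0, -0.5, 2.7]
finger_gap: 0.0001
t: 12.5
position: [0.4942, 0.2144, 0.1093]
tcp_rot: [[0.005, 0.945, -0.326], [-0.002, -0.326, -0.945], [-1.0, 0.006, 0.0]]
contact_force: [-0.8, 0.8, 2.6]
finger_gap: -0.0001
t: 12.8
position: [0.4943, 0.2145, 0.108]
tcp_rot: [[0.005, 0.945, -0.326], [-0.002, -0.326, -0.945], [-1.0, 0.006, 0.0]]
contact_force: [-1.9, 0.8, 3.2]
finger_gap: -0.0001
```

```bash
python3 -m creep '[[[0.2,0,0],[0,0,0]],[[0.2,0,0],[0,0,0]]]'|grep -E "pos|force"; python3 -m creep '[[[0.2,0,0],[0,0,0]],[[0.2,0,0],[0,0,0]]]'|grep -E "pos|force";  python3 -m creep '[[[0.2,0,0],[0,0,0]],[[0.2,0,0],[0,0,0]]]'|grep -E "pos|force"
```

```text
position: [0.4943, 0.2145, 0.106]
contact_force: [-2.7, -0.5, 4.9]
position: [0.4944, 0.2145, 0.1054]
contact_force: [-5.2, -0.8, 11.3]
position: [0.4945, 0.2145, 0.1054]
contact_force: [-7.0, -1.1, 13.6]
```

The button bottomed out at z = 0.105 with 13 N, so it went fully down. I'll lift off and check.

```bash
python3 -m creep '[[[-1,0,0],[0,0,0]],[[-4,0,0],[0,0,0]],[[-8,0,2],[0,0,0]],[[-12,0,5],[0,0,0]],[[-14,0,5],[0,0,0]],[[-14,0,5],[0,0,0]],[[-14,0,5],[0,0,0]]]'; python3 look.py pics/8.png|head -1
```

```text
t: 14.1
position: [0.4775, 0.1676, 0.2446]
tcp_rot: [[0.003, 0.945, -0.326], [-0.003, -0.326, -0.945], [-1.0, 0.004, 0.002]]
contact_force: [0.1, -0.3, -0.8]
finger_gap: -0.0001
0.84 [125.1, 211.5, 158.9, 264.9] 378 138.92857142857142 226.68253968253967
```

View pics/8.png

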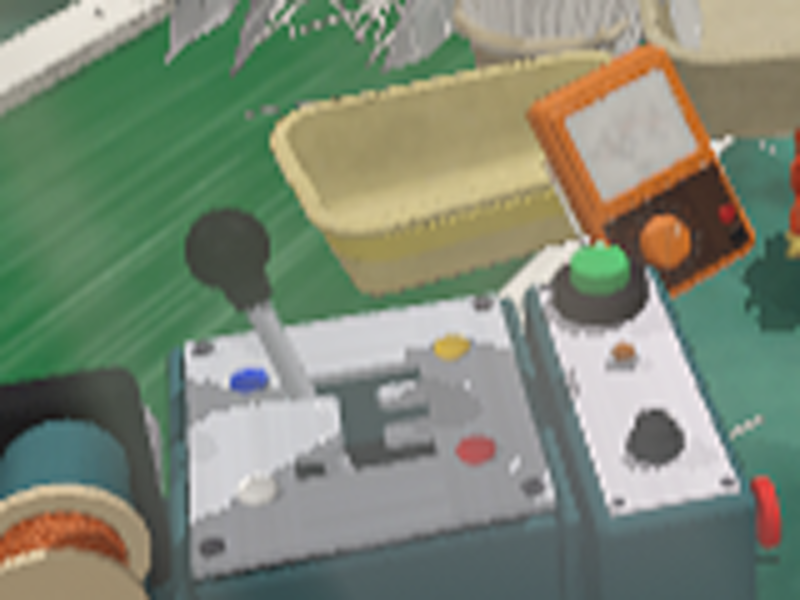

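The knob is still home at crop (228,250), the button is out again at (598,265), and the robot is clear of everything.

```bash
python3 -c "
from h import *
workorder.finish_job()"
```

```text
the job is handed in; nothing more can be done
```

The lever is home in the blue slot, the green button was pressed after that and is out again, and I handed the job in at about 14 s of the 54 s allowed. No verdict was reported.

- **Lever:** With the fingers shut, I pushed the knob out of the park notch, right along the cross lane, then rearward into the blue slot (rear right). It met the closed end at about 7 N. In the last picture the knob stands slightly past its predicted position for 0.30 rad.
- **Button:** It bottomed out about 6 mm down, at 13 N. The last picture shows it out again.
- **Robot and loose parts:** The tool is about 13 cm above the button, and the wrist force is near zero. The arm stayed above the machine throughout. I didn't re-measure the loose parts after the moves, because only the winder area is in the later pictures.
- **Disagreements:** The networks missed or misplaced most of the plugs, so I read them from the enlarged pictures. The winder position from the two cameras differed by about 2 mm, which is the stated calibration error.

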